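# Weigh out a cheese portion and put the tray back

### The arm

A 6-joint arm with a two-finger parallel gripper is mounted at the origin on the work surface. World frame = base frame: x ahead of the robot, y to its left, z up, the work surface at z = 0. Lengths are in m, angles in rad, forces in N, time in s.
With the tool pointing down it reaches from about 0.275 to 0.825 m from the base axis. Payload 4.9 kg.
Tool frame: the origin (TCP) lies midway between the tips of the shut fingers; the grasp point (between the pads) lies 19 mm behind it (grip_point_offset is the distance from the TCP to the grasp point, in m); z points along the fingers, y is the line along which they close (so a half turn about z gives the same grasp; the last joint's range is limited). The gripper opens to 85 mm and grips with 20 to 120 N. Pads are 22 mm wide; open, the fingers measure 114 mm over their backs; the gripper's body (76 mm by 85 mm) begins 54 mm behind the grasp point. The pads swing forward as they close: fully open they stand 13 mm farther back than shut.
Start: joints at [-1.237, 0.326, -0.193, 1.052, 0, 1.437], TCP at [0.248, -0.491, 0.231] pointing down, gripper open.
Joint ranges: [-2.65, 2.65], [-0.97, 1.79], [-1.3, 1.35], [-1.93, 2.1], [-1.47, 1.37], [-3.14, 3.14]. Speed limits (rad/s): [2.57, 2.57, 3.14, 3.14, 3.14, 3.14].

### API

Orientations are given as a rotation vector (axis times angle).
In Python, from cell import * gives the robot as it stands. Calls block until the motion is done:
- movep(position, orientation): joint-space move of the TCP to a pose.
- move_l(position, velocity=0.15, rot=None, until_force=None): straight line of the TCP; rot=None keeps the orientation; velocity is the mean speed in m/s. With until_force (N) it stops when the force on the tool has changed by that much, and returns True; else False.
- set_joints(angles): joint-space move.
- let_go() and grab(newtons=None): open the fingers fully, or close them until they stop; newtons is the grip in N (None keeps the last).
- sleep(seconds).
- ik(position, orientation): joint angles nearest the present ones, or None.
- get_state(): the state.
- grab_frame(name): name is "scene" or "top" or "wrist"; returns a dict with "img" (384x512x3 uint8, red, green, blue), "fx", "fy", "cx", "cy" (pixels), "cam_to_world" (4x4, takes a point from camera to world coordinates); the wrist camera has in their place "T_tool_cam" (4x4, takes a point from camera to tool coordinates, whose origin is the TCP and whose axes are the flange's). Camera axes: x right, y down, z forward; pixel columns grow to the right and rows downward; lengths in m; the calibration is good to about 2 mm. A picture is of the moment at which its call begins: read the wrist's pose just before it. There is no depth.
A pose or a line that the arm cannot do raises MotionError and nothing moves.
- sign_off(): hands the job in; it is judged then, once.
Trained networks look in the newest picture that a camera, given by its name, has taken for a name from the list of things; names that differ only in an ending like _2 or _b are one class to them, and where a whole thing is asked for, a point or a joint stands for the part that bears it (a point fixed in the world has none). Each returns a list of dicts, best first, with "score" (0 to 1); they miss things now and then, are a little off and sometimes report something else, mostly with a low value. They report only what shows in the picture. A call takes as long as a camera call. They do not tell look-alikes from the thing itself.
- spot_in(camera, name): "centre" ([column, row] in pixels, amid what is visible of it).
- silhouettes(camera, name): "mask" (384x512 bool, what is visible of it) and "centre" ([column, row] in pixels, amid what is visible of it).
- tip_of(camera, name): "centre" ([column, row] in pixels: a listed point, or the origin of a listed thing).
The state is a dict: "clock": time; "q": joint angles; "joint_velocities": joint speeds; "tau": joint torques, N m; "position": TCP position; "eef_rot": TCP orientation; "contact_force": force on the tool from outside, world axes, zero at the start; "wrist_torque": the same for the moment, N m; "finger_gap": opening from 0.0 (shut) to 1.0 (fully open); "grasp_force": force on a finger pad.
Only numpy, scipy, OpenCV 4.12 (cv2) and the standard library are available. Lean on these libraries where they do the work, as an engineer would, in place of code of your own. Each camera call takes 0.05 s, during which the arm holds its last target. There are 200 camera calls.

### The job

Push the tray of cheese blocks along the bench, without lifting it, until it lies inside the taped outline next to the spring scale, then set cheese blocks from it on the scale pan until the pointer rests between the two long lines of the gauge. Leave that portion on the pan and push the tray, with all the other blocks in it, back inside the other taped outline; leave the bottle, bowl and jar alone.

Things in the scene. Friction and masses are not known exactly. Their poses are not given: they have to be found in the camera images.
- tray: Loose low aluminium tray, 170 mm (its x) by 230 mm (its y), rim 26 mm high, walls 4 mm, floor 3 mm thick, about 0.55 kg empty. Origin: centre of its underside. At the start it lies near the outline away from the scale and holds all the cheese blocks, in up to two rows of three, 74 mm apart along its x and 64 mm along its y.
- tray_corner0 (a point): Outer corner of the tray's underside at its (+ x, + y).
- tray_corner1 (a point): Outer corner of the tray's underside at its (+ x, - y).
- tray_corner2 (a point): Outer corner of the tray's underside at its (- x, - y).
- tray_corner3 (a point): Outer corner of the tray's underside at its (- x, + y).
- block0: Pale yellow block of hard cheese with a paper band round its middle, 56 mm (its x) by 34 mm (its y) by 40 mm high (its z), 75 to 102 g, each block different. Origin: centre of its underside. All blocks look alike; five or six are present, the other is absent.
- block1: Pale yellow block of hard cheese with a paper band round its middle, 56 mm (its x) by 34 mm (its y) by 40 mm high (its z), 75 to 102 g, each block different. Origin: centre of its underside. All blocks look alike; five or six are present, the other is absent.
- block2: Pale yellow block of hard cheese with a paper band round its middle, 56 mm (its x) by 34 mm (its y) by 40 mm high (its z), 75 to 102 g, each block different. Origin: centre of its underside. All blocks look alike; five or six are present, the other is absent.
- block3: Pale yellow block of hard cheese with a paper band round its middle, 56 mm (its x) by 34 mm (its y) by 40 mm high (its z), 75 to 102 g, each block different. Origin: centre of its underside. All blocks look alike; five or six are present, the other is absent.
- block4: Pale yellow block of hard cheese with a paper band round its middle, 56 mm (its x) by 34 mm (its y) by 40 mm high (its z), 75 to 102 g, each block different. Origin: centre of its underside. All blocks look alike; five or six are present, the other is absent.
- block5: Pale yellow block of hard cheese with a paper band round its middle, 56 mm (its x) by 34 mm (its y) by 40 mm high (its z), 75 to 102 g, each block different. Origin: centre of its underside. All blocks look alike; five or six are present, the other is absent.
- outline_scale: Rectangle of dark flat tape stuck on the bench, 222 mm (its x) by 282 mm (its y) over the outer edges, tape 8 mm wide: the place beside the scale, always in the middle of the bench. Origin at its centre, on the bench. It is no obstacle.
- outline_home: The same taped rectangle, 222 mm (its x) by 282 mm (its y): the tray's own place, to the left or right of the middle one, away from the scale (it varies from start to start).
- scale: Fixed spring scale: white housing 190 mm (its x) by 130 mm (its y) by 65 mm high under a rectangular steel pan. A white upright gauge plate, 50 mm wide, its top at 150 mm, stands at x = +135 mm in the scale's frame. Origin: centre of the housing's underside.
- pan (a joint): How far the pan has sunk, in m: 0 empty, 0.078 at its stop. It sinks straight down, 1 mm for every 0.083 N, so 9 to 12 mm for each block. The pointer on the pan stands between the two long lines of the gauge from 0.042 to 0.056. Four or five blocks are needed.
- pan_top (a point): Centre of the pan's upper face, 150 mm above the bench when empty; it sinks with the pan. The pan is 220 mm (its x, same as the scale's) by 150 mm (its y), with a lip 6 mm high and 3 mm thick.
- oil: Bystander: bottle, 60 mm across, 200 mm high, standing beyond the outlines. Origin: centre of its underside.
- bowl: Bystander: steel bowl, 120 mm across, 55 mm high. Origin: centre of its underside.
- jar: Bystander: lidded glass jar, 64 mm across, 80 mm high. Origin: centre of its underside.
Mind the look-alikes: they are no part of the job. What is shaped like the block2 but purple is not meant. Leave any purple look-alike of the block1 alone.

How it is judged:
By the outcome, as a careful person would: the job done as asked, in the order asked, and still so for the second after the job is handed in, with the robot touching nothing.
Of block0, block1, block2, block3, block4, block5 only 5 to 6 are there at a start; the rules pass over those that are not, and their reading is None.
At some moment in a run one of tray may be knocked a few centimetres aside while the robot is not near it.
Once in a run the grip may slacken for a moment while it holds something.
It also fails if it takes over 208 s, if anything falls off the work surface, if the arm or the gripper's body presses on something with over 40 N, if the wrist force passes 120 N, or if a joint passes its speed limit or range.

## Working session

There is one attempt and no reset: what is moved stays moved. The work goes in short steps, each a Python script; the robot and the scene stay as the last script left them, time stands still between calls to the robot, and variables do not carry over. Pictures are saved under pics/ and viewed, at most 14 in all, crops included, and the job is handed in when it is done.

```bash
ls; mkdir -p pics
cat > h.py <<'E'
from cell import *
import numpy as np, cv2
from scipy.spatial.transform import Rotation as R
def snap(cam,fn=None):
    f=grab_frame(cam)
    if fn: cv2.imwrite('pics/'+fn,f['img'][:,:,::-1])
    return f
def px2w(f,px,z=0.):
    T=f['cam_to_world']; d=T[:3,:3]@np.array([(px[0]-f['cx'])/f['fx'],(px[1]-f['cy'])/f['fy'],1.])
    o=T[:3,3]; return o+d*(z-o[2])/d[2]
def w2px(f,p):
    T=f['cam_to_world']; c=T[:3,:3].T@(np.array(p)-T[:3,3])
    return np.array([f['fx']*c[0]/c[2]+f['cx'],f['fy']*c[1]/c[2]+f['cy']])
E
python3 - <<'E'
from h import *
np.set_printoptions(precision=3,suppress=True)
a=snap('scene','s0.png');b=snap('top','t0.png')
for n,f in(('scene',a),('top',b)):
    print(n,f['fx'],f['cam_to_world'].tolist())
for n,z in [('tray',0),('tray_corner0',0),('tray_corner1',0),('tray_corner2',0),('tray_corner3',0),('block0',0.003),('outline_scale',0),('outline_home',0),('scale',0),('pan_top',.15),('oil',0),('bowl',0),('jar',0)]:
    for d in tip_of('top',n)[:8]: print(n,round(d['score'],2),np.array(d['centre']),px2w(b,d['centre'],z))
s=get_state();print(s['eef_rot'],s['position'],s['clock'])
cv2.imwrite('pics/both.png',np.hstack([a['img'],b['img']])[:,:,::-1][:, :])
E
```

```text
pics
scene 411.46328030696037 [[0.013642456615096997, 0.9409355664172108, -0.3383107199434086, 0.8862319481684632], [0.9999033088044726, -0.011926318450659551, 0.007150941901628707, 0.0016437655274945636], [0.0026937741873085492, -0.33837556469008767, -0.941007290514421, 1.2148485716867046], [0.0, 0.0, 0.0, 1.0]]
top 488.8937912773064 [[0.028618480983622466, -0.9954802289987676, 0.09055438265899497, 0.3762729479714593], [-0.999587225362752, -0.028272132506392406, 0.00510542996587953, 0.010922256588846982], [-0.0025221890860012437, -0.09066311375693338, -0.9958784254948554, 1.5860980382086303], [0.0, 0.0, 0.0, 1.0]]
tray 0.63 [354.5 218.6] [ 0.441 -0.317  0.   ]
tray 0.6 [368.7 230.5] [ 0.404 -0.364  0.   ]
tray_corner0 0.91 [381.3 253.7] [ 0.331 -0.405  0.   ]
tray_corner0 0.9 [313.5 232.5] [ 0.392 -0.185  0.   ]
tray_corner0 0.86 [389.3 197.5] [ 0.513 -0.43   0.   ]
tray_corner0 0.68 [323.3 182.7] [ 0.555 -0.215  0.   ]
tray_corner0 0.63 [353.8 216.2] [ 0.449 -0.315  0.   ]
tray_corner1 0.91 [381.3 253.7] [ 0.331 -0.405  0.   ]
tray_corner1 0.9 [313.5 232.5] [ 0.392 -0.185  0.   ]
t
[... 768 characters left out ...]
0.76 [322.3 273.1] [ 0.264 -0.215  0.003]
block0 0.73 [332.9 223.9] [ 0.422 -0.247  0.003]
block0 0.63 [369.9 207.5] [ 0.478 -0.366  0.003]
block0 0.63 [355.7 287.1] [ 0.223 -0.323  0.003]
block0 0.62 [370.8 232.7] [ 0.397 -0.37   0.003]
block0 0.54 [351.5 226.7] [ 0.415 -0.307  0.003]
block0 0.47 [353.6 202.9] [ 0.492 -0.313  0.003]
scale 0.88 [161.7 187.4] [0.525 0.312 0.   ]
pan_top 0.84 [146.8 186.3] [0.513 0.328 0.15 ]
oil 0.69 [301.9 110.8] [ 0.792 -0.14   0.   ]
oil 0.17 [369.9 207.8] [ 0.478 -0.367  0.   ]
bowl 0.69 [218.2 110.5] [0.786 0.136 0.   ]
jar 0.72 [261.2 108.8] [ 0.795 -0.006  0.   ]
jar 0.67 [216.6 110.2] [0.786 0.142 0.   ]
[3.056 0.728 0.   ] [ 0.248 -0.491  0.231] 0.75
```

View pics/t0.png

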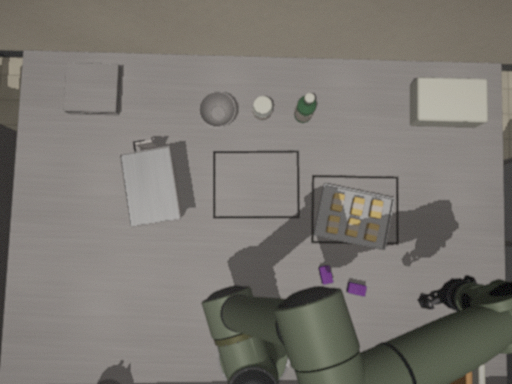

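View pics/s0.png

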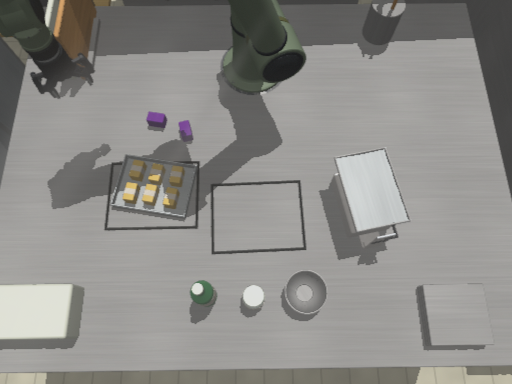

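The top picture shows the tray at (354,217) with six yellow blocks: (339,202), (358,205), (377,208), (333,224), (353,227) and (372,231). The two purple look-alikes are outside it, at (326,274) and (356,288). The home outline is centred near (355,209), the scale outline near (256,185) and the pan near (151,186). The bottle, jar and bowl are at (306,105), (262,105) and (218,108).

Next I'll fit the poses from masks and take one close crop.

```bash
cat >> h.py <<'E'
from scipy.optimize import minimize
DOWN=[np.pi,0,0]
def frame(cam,fn=None):
    s=get_state(); f=snap(cam,fn)
    if cam=='wrist':
        T=np.eye(4); T[:3,:3]=R.from_rotvec(s['eef_rot']).as_matrix(); T[:3,3]=s['position']
        f['cam_to_world']=T@f['T_tool_cam']
    return f
def box(p,dims,z0,z1):
    c,s=np.cos(p[2]),np.sin(p[2])
    return np.array([[p[0]+c*a-s*b,p[1]+s*a+c*b,z] for z in(z0,z1) for a,b in np.array([[1,1],[1,-1],[-1,-1],[-1,1]])*np.array(dims)/2])
def hullmask(f,P):
    q=np.array([w2px(f,x) for x in P]); h=cv2.convexHull((q*4).astype(np.float32)).astype(np.int32)
    m=np.zeros((384*4,512*4),np.uint8); cv2.fillConvexPoly(m,h,255)
    return cv2.resize(m,(512,384),interpolation=cv2.INTER_AREA)/255.
def fit(views,dims,z0,z1,init,dyaw=.15):
    """views: (frame, mask); returns [x,y,yaw], mean IoU"""
    def cost(p):
        t=0
        for f,m in views:
            h=hullmask(f,box(p,dims,z0,z1)); t+=1-np.minimum(h,m).sum()/np.maximum(h,m).sum()
        return t/len(views)
    i=np.array(init,float); S=[i,i+[.02,0,0],i+[0,.02,0],i+[0,0,dyaw]]
    r=minimize(cost,i,method='Nelder-Mead',options=dict(initial_simplex=S,xatol=2e-4,fatol=1e-4,maxiter=200))
    return r.x,1-r.fun
def hullof(m):
    c=np.vstack(cv2.findContours(m.astype(np.uint8),cv2.RETR_EXTERNAL,cv2.CHAIN_APPROX_NONE)[0])
    o=np.zeros(m.shape,np.uint8); cv2.fillConvexPoly(o,cv2.convexHull(c),1); return o
def tray(init,cams=('top','scene')):
    v=[]
    for c in cams:
        f=frame(c); d=silhouettes(c,'tray')
        if d: v.append((f,hullof(d[0]['mask'])))
    return fit(v,(.17,.23),0,.026,init)
def outline(fs,init):
    def cost(p):
        t=0
        B=box(p,(.214,.274),0,0)[:4]
        for f in fs:
            g=cv2.GaussianBlur(f['img'].mean(2).astype(np.float32),(0,0),1.)
            q=np.array([w2px(f,B[k]*(1-u)+B[(k+1)%4]*u) for k in range(4) for u in np.linspace(0,.97,40)],np.float32)
            t+=cv2.remap(g,q[None,:,0],q[None,:,1],1).mean()
        return t
    i=np.array(init,float); S=[i,i+[.01,0,0],i+[0,.01,0],i+[0,0,.05]]
    r=minimize(cost,i,method='Nelder-Mead',options=dict(initial_simplex=S,xatol=1e-4,fatol=1e-2,maxiter=300)); return r.x,r.fun
E
python3 - <<'E'
from h import *
np.set_printoptions(precision=3,suppress=True)
a=snap('scene');b=snap('top')
for n,c in(('scale',(256,185)),('home',(355,209))):
    i=[*px2w(b,c)[:2],0]
    print(n,i,[outline(x,i) for x in ([a,b],[a],[b])])
i=[.448,-.31,-.17]
for c in('top','scene',('top','scene')): print('tray',c,tray(i,(c,) if isinstance(c,str) else c))
v=[]
for c,f in(('top',b),('scene',a)):
    f=snap(c); d=silhouettes(c,'pan_top'); v.append((f,hullof(d[0]['mask']))); print(c,d[0]['score'],d[0]['mask'].sum())
for w in(v[:1],v[1:],v): print('pan',fit(w,(.22,.15),.15,.156,[.513,.328,.15]))
cr=b['img'][165:300,290:420]; cv2.imwrite('pics/c0.png',cv2.resize(cr,None,fx=4,fy=4,interpolation=2)[:,:,::-1])
E
```

```text
scale [np.float64(0.5414582138059303), np.float64(0.004578620948611375), 0] [(array([0.544, 0.006, 0.031]), np.float64(178.54702758789062)), (array([0.544, 0.006, 0.031]), np.float64(88.73265075683594)), (array([0.544, 0.005, 0.031]), np.float64(89.00992584228516))]
home [np.float64(0.4722993748610741), np.float64(-0.3187371586469998), 0] [(array([ 0.471, -0.317,  0.01 ]), np.float64(161.02386474609375)), (array([ 0.47 , -0.317,  0.006]), np.float64(83.2179946899414)), (array([ 0.472, -0.318,  0.007]), np.float64(77.16578674316406))]
tray top (array([ 0.445, -0.313, -0.175]), np.float64(0.9751841780311533))
tray scene (array([ 0.448, -0.31 , -0.181]), np.float64(0.9825594899342522))
tray ('top', 'scene') (array([ 0.446, -0.312, -0.171]), np.float64(0.9687328778235252))
top 0.92 3967
scene 0.91 4186
pan (array([0.511, 0.318, 0.217]), np.float64(0.9338783112582781))
pan (array([0.515, 0.319, 0.189]), np.float64(0.9139184846947405))
pan (array([0.514, 0.319, 0.187]), np.float64(0.9194468153708824))
```

View pics/c0.png

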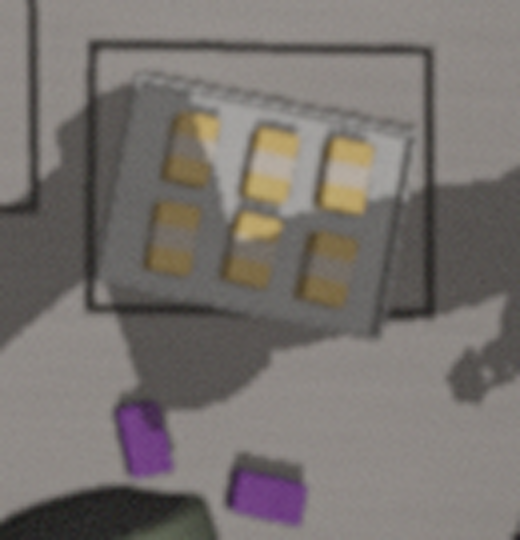

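The crop confirms six banded yellow blocks in the tray. The purple ones are outside it, so they're ignored. I'll push the tray with the two open fingers spread across its −y wall.

```bash
cat >> h.py <<'E'
SC=np.array([.544,.006,.03]); HM=np.array([.471,-.317,.007]); PAN=np.array([.514,.319,.19])
def loc(T,l):
    c,s=np.cos(T[2]),np.sin(T[2]); return np.array([T[0]+c*l[0]-s*l[1],T[1]+s*l[0]+c*l[1]])
def rv(phi):
    phi=(phi+np.pi/2)%np.pi-np.pi/2   # half turn symmetric
    return (R.from_euler('z',phi)*R.from_euler('x',np.pi)).as_rotvec()
def go(xy,z,phi,v=None):
    p=[xy[0],xy[1],z]
    if v is None: movep(p,rv(phi))
    else: return move_l(p,v,rot=rv(phi))
def push(poses,side,off=.012,z=-.002,v=.08,back=.04,lift=.2,slide=0.):
    """poses: tray poses; side: local wall normal pushed from, e.g. (0,-1). Two open fingers along the wall."""
    n=np.array(side,float); half=.085 if n[0] else .115
    phi=lambda T:T[2]+(0 if n[0] else np.pi/2)
    P=lambda T,d:loc(T,n*(half+off+d)+slide*np.array([abs(n[1]),abs(n[0])]))
    T=np.array(poses[0]); go(P(T,back),lift,phi(T)); go(P(T,back),z,phi(T),.2)
    go(P(T,.004),z,phi(T),.08)
    for T in poses[1:]: go(P(np.array(T),0),z,phi(T),v)
    print('F',np.round(get_state()['contact_force'],1))
    T=np.array(poses[-1]); go(P(T,back),z,phi(T),.15); go(P(T,back),lift,phi(T),.25)
E
python3 - <<'E'
from h import *
np.set_printoptions(precision=3,suppress=True)
T=np.array([.447,-.311,-.175]); P=[T.copy()]
D=.317; N=3
for k in range(N):
    psi=P[-1][2]+ (.03+.175)/N/2
    d=psi-.10
    L=D/N/np.cos(d)
    P.append(np.array([P[-1][0]-np.sin(d)*L,P[-1][1]+np.cos(d)*L,P[-1][2]+(.205)/N]))
print(P)
push(P,(0,-1))
print(get_state()['clock'],tray(P[-1]))
E
```

```text
[array([ 0.447, -0.311, -0.175]), array([ 0.473, -0.205, -0.107]), array([ 0.491, -0.1  , -0.038]), array([0.502, 0.006, 0.03 ])]Traceback (most recent call last):
  File "<stdin>", line 11, in <module>
  File "h.py", line 76, in push
    for T in poses[1:]: go(P(np.array(T),0),z,phi(T),v)
                        ~~^^^^^^^^^^^^^^^^^^^^^^^^^^^^^
  File "h.py", line 68, in go
    else: return move_l(p,v,rot=rv(phi))
                 ~~~~~~^^^^^^^^^^^^^^^^^
cell.MotionError: the arm cannot follow that straight line within its joint ranges
```

```bash
cat >> h.py <<'E'
def rv(phi):  # half-turn alternative nearest to the present tool yaw
    m=R.from_rotvec(get_state()['eef_rot']).as_matrix(); cur=np.arctan2(m[1,0],m[0,0])
    phi=cur+(phi-cur+np.pi/2)%np.pi-np.pi/2
    return (R.from_euler('z',phi)*R.from_euler('x',np.pi)).as_rotvec()
E
python3 - <<'E'
from h import *
np.set_printoptions(precision=3,suppress=True)
s=get_state(); print(s['position'],s['q'],s['clock'])
T=np.array([.502,.006,.03])
n=lambda T,d:loc(T,(0,-(.115+.012+d)))
go(n(T,0),-.002,T[2]+np.pi/2,.08)
s=get_state();print('F',s['contact_force'],s['q'])
go(n(T,.04),-.002,T[2]+np.pi/2,.15);go(n(T,.04),.2,T[2]+np.pi/2,.25)
print(get_state()['clock'],tray(T))
E
```

```text
[ 0.486 -0.227 -0.002] [-0.574  0.573 -0.495  0.503 -0.     1.036] 7.0167
F [ 0.22  -5.718  1.356] [-0.377  0.551 -0.54   0.48  -0.     1.164]
9.8833 (array([0.5  , 0.003, 0.019]), np.float64(0.9715346199595816))
```

Run:
```python
from h import *
np.set_printoptions(precision=3,suppress=True)
T=np.array([.5,.003,.019])
push([T,SC],(-1,0),slide=.0)
p=get_state()['position']
t,q=tray(SC);print(get_state()['clock'],t,q)
# look from above with wrist camera
go(loc(t,(-.0,0)),.33,t[2]); f=frame('wrist','w1.png'); print(f['T_tool_cam'])
for d in tip_of('wrist','block0'): print(round(d['score'],2),np.array(d['centre']),px2w(f,d['centre'],.003))
print(tray(t,('wrist',)))
```

```text
F [-1.1 -0.2 -2. ]
15.3667 [0.543 0.005 0.024] 0.9766412362429839
[[-0.001 -0.966 -0.259  0.066]
 [ 1.    -0.001  0.     0.001]
 [-0.001 -0.259  0.966 -0.143]
 [ 0.     0.     0.     1.   ]]
0.79 [293.8 176.6] [0.57  0.07  0.003]
0.78 [260.2 140.6] [0.51  0.009 0.003]
0.69 [221.7 179.6] [ 0.578 -0.056  0.003]
0.65 [253.  178.1] [ 0.574 -0.002  0.003]
0.63 [291.8 133.5] [0.497 0.062 0.003]
0.6 [219.6 141.3] [ 0.512 -0.059  0.003]
0.29 [196.  208.9] [ 0.633 -0.103  0.003]
(array([0.543, 0.008, 0.028]), np.float64(0.9873265945694717))
```

View pics/w1.png

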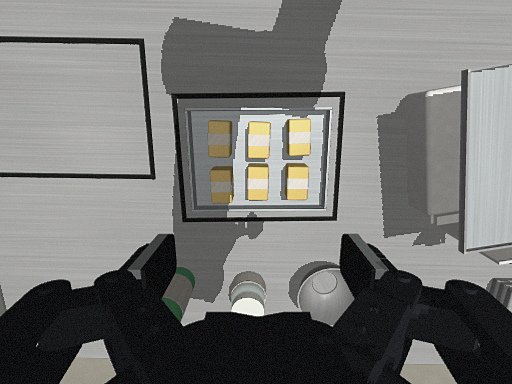

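The tray now lies inside the middle outline, with its corners at (187,110), (327,110), (333,208) and (187,208). All six blocks are in place: one row at (220,138), (259,139), (299,137), the other at (221,185), (258,183), (297,183). 

There isn't room for the open fingers between the blocks, so I'll take the end blocks first with the grip shifted outward over the low wall. I'll weigh each block as it's lifted.

```bash
cat >> h.py <<'E'
SL=[(-.08,-.032),(-.08,.032),(.08,-.032),(.08,.032),(0,-.032),(0,.032)]
def blocks(t,z0=.003):
    """yellow block poses seen by the wrist camera from above the tray"""
    go(loc(t,(-.0,0)),.33,t[2]); f=frame('wrist'); out=[]
    hsv=cv2.cvtColor(f['img'],cv2.COLOR_RGB2HSV)
    for d in silhouettes('wrist','block0'):
        m=d['mask']
        if m.sum()<150: continue
        h=hsv[m]; 
        if np.mean((h[:,0]>12)&(h[:,0]<40)&(h[:,1]>60))<.2: continue
        w=px2w(f,d['centre'],z0+.03); p,q=fit([(f,hullof(m))],(.056,.034),z0,z0+.04,[w[0],w[1],t[2]],.1)
        c,s=np.cos(t[2]),np.sin(t[2]); dd=p[:2]-t[:2]; l=np.array([c*dd[0]+s*dd[1],-s*dd[0]+c*dd[1]])
        if all(np.hypot(*(p-o[0])[:2])>.025 for o in out): out.append((p,l,q))
    return out
def fz(n=25):
    v=[]
    for _ in range(n): v.append(get_state()['contact_force'][2]); sleep(.01)
    return np.mean(v),np.std(v)
def pick(b,e,z=.026,off=.0185,N=40):
    xy=loc(b,(0,e*off)); phi=b[2]
    go(xy,.12,phi); a=fz(); go(xy,z,phi,.12); grab(N); sleep(.2)
    s=get_state(); print('grip',round(s['finger_gap'],3),round(s['grasp_force'],1))
    go(xy,.12,phi,.15); sleep(.4); b_=fz(); s=get_state()
    print('held',round(s['finger_gap'],3),round(s['grasp_force'],1),'W',round(a[0]-b_[0],3),'sd',round(b_[1],3),'clk',s['clock'])
    return a[0]-b_[0]
def place(slot,sink,h=.023,press=.008):
    """h: TCP height over block underside at the grip"""
    xy=loc(PAN,SL[slot]); phi=PAN[2]+np.pi/2
    go(get_state()['position'][:2],.27,phi,.25)
    go(xy,.27,phi); print('over pan',round(get_state()['finger_gap'],3))
    go(xy,.15-sink+h+.012,phi,.2); go(xy,.15-sink-press+h,phi,.06); sleep(.2); let_go(); sleep(.2); go(xy,.27,phi,.2)
E
python3 - <<'E'
from h import *
np.set_printoptions(precision=3,suppress=True)
t=tray([.543,.006,.027],('wrist',))[0]
B=blocks(t); print(t)
for b in B: print(*b)
b=[x for x in B if x[1][1]>.04 and x[1][0]>0][0]
w=pick(b[0],1)
place(0,0)
print(get_state()['clock'])
f=snap('scene','s2.png')
E
```

```text
[0.543 0.006 0.027]
[0.577 0.007 0.026] [ 0.034 -0.   ] 0.9203916637538528
[0.502 0.07  0.041] [-0.04   0.065] 0.9492517351520413
[ 0.583 -0.053  0.017] [ 0.039 -0.06 ] 0.9317334162152563
[0.506 0.007 0.02 ] [-0.037  0.002] 0.9273867577061287
[0.574 0.071 0.05 ] [0.033 0.064] 0.9492575187554431
grip 0.382 41.8
held 0.385 41.1 W 0.891 sd 0.447 clk 20.9583
over pan 0.386
26.1333
```

View pics/s2.png

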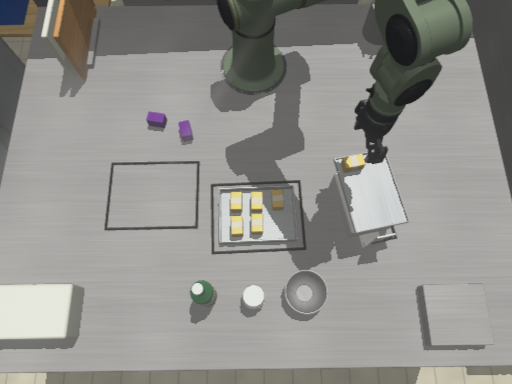

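The first block stands on the pan at (355,162), and the tray with the other five hasn't moved. I'll do the other three end blocks next, with a check on the grip each time.

Run:
```python
from h import *
import sys
np.set_printoptions(precision=3,suppress=True)
T=[.543,.006,.027]; sink=.010
for slot,(sx,sy) in zip((1,2,3),((-1,1),(1,-1),(-1,-1))):
    go(loc(T,(0,0)),.33,T[2])
    t,q=tray(T,('wrist',))
    if q<.93 or np.hypot(*(t-T)[:2])>.008:
        print('tray moved?',t,q); 
        if q>.95: T=t
    B=[x for x in blocks(t)+blocks(t) if x[1][0]*sx>.015 and x[1][1]*sy>.04]
    if not B: print('not seen',sx,sy,t,q); break
    b=B[0]; print(t,b[0],b[1],b[2]); 
    w=pick(b[0],sy)
    if get_state()['finger_gap']<.3: print('lost'); break
    place(slot,sink); sink+=.010
print(get_state()['clock'])
f=snap('scene','s3.png')
```

```text
[0.543 0.008 0.033] [0.502 0.07  0.073] [-0.039  0.063] 0.9284155599615429
grip 0.383 41.2
held 0.392 40.4 W 0.852 sd 0.494 clk 32.8583
over pan 0.388
[0.542 0.008 0.027] [ 0.581 -0.052 -0.005] [ 0.038 -0.061] 0.9214691139944228
grip 0.384 41.9
held 0.385 41.1 W 1.002 sd 0.478 clk 45.0167
over pan 0.384
[0.542 0.008 0.027] [ 0.506 -0.055  0.003] [-0.038 -0.062] 0.9288297292775731
grip 0.386 41.1
held 0.387 40.3 W 1.189 sd 0.496 clk 57.45
over pan 0.388
63.6167
```

View pics/s3.png

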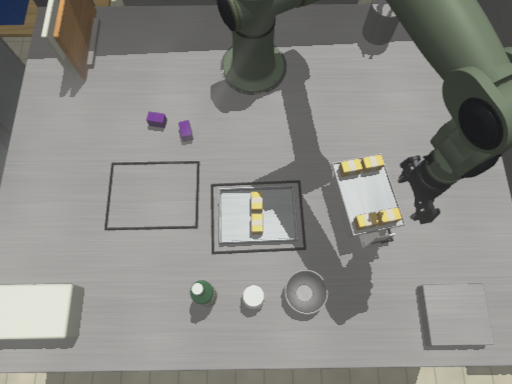

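Four blocks are on the pan, at (352,165), (373,161), (364,221) and (390,214). The two middle ones remain in the tray at (257,201) and (257,224). Next I'll read the gauge with the wrist camera tilted.

```bash
cat >> h.py <<'E'
def gauge_pose(Ttc,el,dist):
    g=np.array([*loc(PAN,(.125,0)),.11]); a=PAN[2]
    d=np.array([np.cos(a)*np.cos(el),np.sin(a)*np.cos(el),-np.sin(el)])
    x=np.cross(d,[0,0,1]); x/=np.linalg.norm(x)
    C=np.eye(4); C[:3,:3]=np.c_[x,np.cross(d,x),d]; C[:3,3]=g-d*dist
    return C@np.linalg.inv(Ttc)
def see_gauge(fn):
    go(get_state()['position'][:2],.33,PAN[2])
    f=frame('wrist')
    for el in (.5,.6,.7,.8,.95):
        for dist in (.35,.4,.45,.5):
            W=gauge_pose(f['T_tool_cam'],el,dist)
            if W[2,3]<.22: continue
            p,r=W[:3,3],R.from_matrix(W[:3,:3]).as_rotvec()
            if ik(p,r) is None: continue
            try: movep(p,r)
            except MotionError: continue
            print('el',el,dist,p); sleep(.5)
            f=frame('wrist'); q=w2px(f,[*loc(PAN,(.125,0)),.11]); u,v=int(q[0]),int(q[1])
            c=f['img'][max(v-90,0):v+90,max(u-90,0):u+90]
            cv2.imwrite('pics/'+fn,cv2.resize(c,None,fx=3.2,fy=3.2,interpolation=2)[:,:,::-1]); return f
    print('none')
E
python3 - <<'E'
from h import *
p=get_state()['position'];go([.45,.25],.33,PAN[2])
f=see_gauge('g1.png'); print(get_state()['clock'])
for d in silhouettes('wrist','pan_top'): print(d['score'],d['centre'],d['mask'].sum())
E
```

```text
el 0.7 0.45 [0.39856076 0.29752367 0.27971003]
68.5333
0.59 [257.2, 256.9] 8814
```

View pics/g1.png

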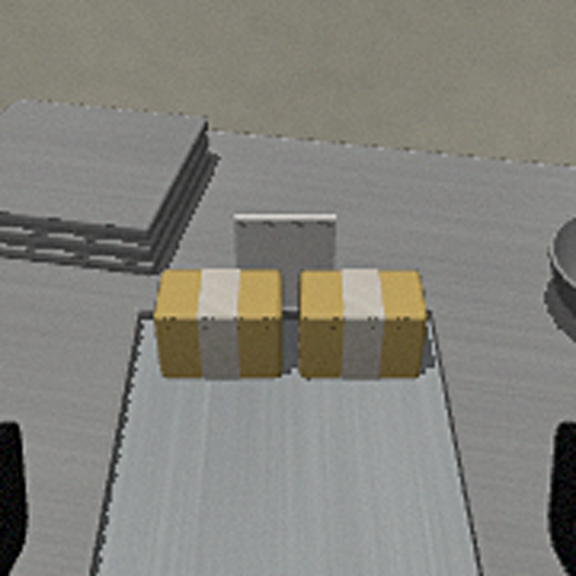

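The crop shows the plate's blank near side at (285,245), half hidden by blocks at (220,325) and (360,325). The lines must be on the far side. I'll work out the pan height from this view, with the plate top as reference, and try a view from beyond.

```bash
cat >> h.py <<'E'
def zat(f,px,xl):
    """height where the pixel ray meets the scale-frame plane x=xl"""
    T=f['cam_to_world']; d=T[:3,:3]@np.array([(px[0]-f['cx'])/f['fx'],(px[1]-f['cy'])/f['fy'],1.]); o=T[:3,3]
    n=np.array([np.cos(PAN[2]),np.sin(PAN[2]),0]); p0=np.array([*loc(PAN,(xl,0)),0])
    return o+d*((n@(p0-o))/(n@d))
E
python3 - <<'E'
from h import *
np.set_printoptions(precision=4,suppress=True)
f=frame('wrist','g1full.png'); q=w2px(f,[*loc(PAN,(.125,0)),.11]); u,v=int(q[0]),int(q[1]); X=lambda c,r:(u-90+c/3.2,v-90+r/3.2)
for x in(.130,.135,.14): print('plate',x,zat(f,X(285,216),x))
for x in(.107,.11): print('lip',x,[zat(f,X(c,r),x)[2] for c,r in((147,311),(147,318),(430,313),(430,318))])
g=f['img'][:,:,:].mean(2); c=int(X(147,0)[0]); print(np.round(g[int(X(0,290)[1]):int(X(0,335)[1]),c-1:c+2]).tolist(),int(X(0,290)[1]))
Ttc=f['T_tool_cam']
def gp(az,el,dist):
    g=np.array([*loc(PAN,(.14,0)),.11]); d=np.array([np.cos(az)*np.cos(el),np.sin(az)*np.cos(el),-np.sin(el)])
    x=np.cross(d,[0,0,1]); x/=np.linalg.norm(x); C=np.eye(4); C[:3,:3]=np.c_[x,np.cross(d,x),d]; C[:3,3]=g-d*dist
    return C
for el in (.7,.85,1.0,1.15,1.3):
  for da in np.arange(-1.2,1.21,.3):
    for roll in (0,np.pi/2,np.pi,-np.pi/2):
      for dist in (.28,.35,.45,.55):
        C=gp(PAN[2]+np.pi+da,el,dist); C[:3,:3]=C[:3,:3]@R.from_euler('z',roll).as_matrix(); W=C@np.linalg.inv(Ttc)
        if W[2,3]<.2: continue
        if ik(W[:3,3],R.from_matrix(W[:3,:3]).as_rotvec()) is not None: print('ok',el,round(da,1),round(roll,1),dist,W[:3,3])
E
```

```text
plate 0.13 [0.6413 0.3456 0.1523]
plate 0.135 [0.6462 0.3466 0.1487]
plate 0.14 [0.6511 0.3475 0.1452]
lip 0.107 [np.float64(0.11090879228312345), np.float64(0.10622733799858569), np.float64(0.10958818446807594), np.float64(0.1062374492354235)]
lip 0.11 [np.float64(0.10824444948105882), np.float64(0.10351987502104326), np.float64(0.10691167774487459), np.float64(0.10353007939097181)]
[[138.0, 136.0, 139.0], [137.0, 137.0, 135.0], [134.0, 137.0, 136.0], [134.0, 135.0, 131.0], [137.0, 139.0, 133.0], [136.0, 140.0, 142.0], [136.0, 139.0, 138.0], [91.0, 87.0, 87.0], [61.0, 61.0, 64.0], [54.0, 53.0, 55.0], [163.0, 164.0, 164.0], [78.0, 162.0, 160.0], [64.0, 160.0, 157.0], [159.0, 160.0, 155.0]] 192
ok 0.7 -1.2 1.6 0.35 [0.7085 0.2048 0.235 ]
ok 0.7 -1.2 1.6 0.45 [0.7491 0.14   0.2995]
ok 0.7 -1.2 3.1 0.28 [0.6926 0.2787 0.2107]
ok 0.7 -1.2 3.1 0.35 [0.7211 0.2334 0.2558]
ok 0.85 -1.2 1.6 0.28 [0.6731 0.2611 0.2034]
ok 0.85 -1.2 1.6 0.35 [0.6976 0.222  0.256 ]
ok 0.85 -1.2 1.6 0.45 [0.7327 0.1661 0.3311]
ok 0.85 -1.2 3.1 0.28 [0.6841 0.2922 0.2213]
ok 0.85 -1.2 3.1 0.35 [0.7087 0.2531 0.27
[... 2957 characters left out ...]
.2301]
ok 1.3 0.0 3.1 0.28 [0.6593 0.3463 0.2374]
ok 1.3 0.0 3.1 0.35 [0.6776 0.3498 0.3049]
ok 1.3 0.3 3.1 0.28 [0.6587 0.3485 0.2374]
ok 1.3 0.3 3.1 0.35 [0.6752 0.3574 0.3049]
ok 1.3 0.6 3.1 0.28 [0.6574 0.3505 0.2374]
ok 1.3 0.6 3.1 0.35 [0.6706 0.3638 0.3049]
ok 1.3 0.6 -1.6 0.28 [0.6557 0.3874 0.2305]
ok 1.3 0.9 3.1 0.28 [0.6557 0.3521 0.2374]
ok 1.3 0.9 3.1 0.35 [0.6643 0.3687 0.3049]
ok 1.3 0.9 -1.6 0.28 [0.6431 0.3868 0.2305]
ok 1.3 0.9 -1.6 0.35 [0.6517 0.4034 0.2979]
ok 1.3 1.2 3.1 0.28 [0.6535 0.353  0.2374]
ok 1.3 1.2 3.1 0.35 [0.6569 0.3714 0.3049]
ok 1.3 1.2 -1.6 0.28 [0.6312 0.3825 0.2305]
ok 1.3 1.2 -1.6 0.35 [0.6346 0.4009 0.2979]
ok 1.3 1.2 -1.6 0.45 [0.6394 0.4272 0.3943]
```

The lip fit gives a pan sink of about 46–48 mm, and the force sum gives about 47 mm. To confirm, I'll look at the gauge face itself.

```bash
cat >> h.py <<'E'
def face(fn,da=-.9,el=.85,dist=.28,roll=np.pi/2):
    go(loc(PAN,(0,-.1)),.35,PAN[2]); Ttc=frame('wrist')['T_tool_cam']
    az=PAN[2]+np.pi+da; g=np.array([*loc(PAN,(.14,0)),.11]); d=np.array([np.cos(az)*np.cos(el),np.sin(az)*np.cos(el),-np.sin(el)])
    x=np.cross(d,[0,0,1]); x/=np.linalg.norm(x); C=np.eye(4); C[:3,:3]=np.c_[x,np.cross(d,x),d]@R.from_euler('z',roll).as_matrix(); C[:3,3]=g-d*dist
    W=C@np.linalg.inv(Ttc); movep(W[:3,3],R.from_matrix(W[:3,:3]).as_rotvec()); sleep(.4)
    f=frame('wrist'); i=cv2.rotate(f['img'],cv2.ROTATE_90_CLOCKWISE if roll>0 else cv2.ROTATE_90_COUNTERCLOCKWISE)
    H,W_=i.shape[:2]; c=i[H//2-110:H//2+110,W_//2-110:W_//2+110]
    cv2.imwrite('pics/'+fn,cv2.resize(c,None,fx=2.7,fy=2.7,interpolation=2)[:,:,::-1]); print(get_state()['clock'])
E
python3 -c "
from h import *
face('g2.png')"
```

```text
75.2917
```

View pics/g2.png

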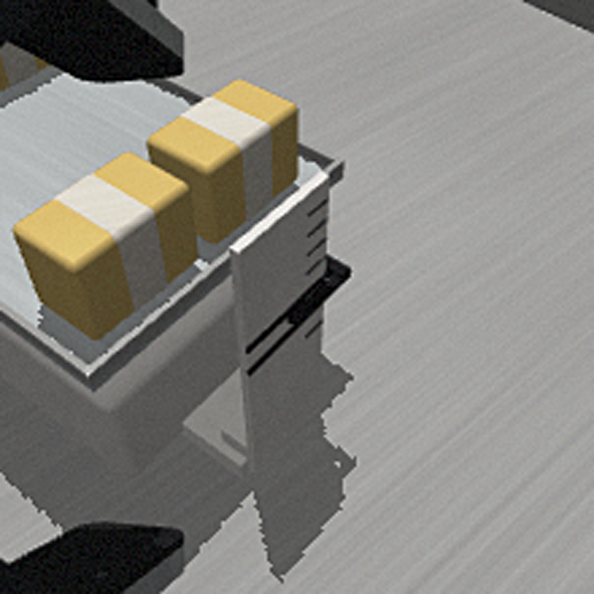

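This view shows the gauge face. The two long lines start at (247,352) and (247,373), and the pointer spans about (290,322) to (350,270), close to the upper line. I need a better-resolved reading, so I'll combine this view and a more face-on one in a single picture.

Run:
```python
from h import *
import pickle
f1=frame('wrist')
face('tmp.png',da=-.6,el=1.0); f2=frame('wrist')
pickle.dump((f1,f2),open('g.pkl','wb'))
out=[]
for f in(f1,f2):
    i=cv2.rotate(f['img'],cv2.ROTATE_90_CLOCKWISE); H,W=i.shape[:2]
    c=i[H//2-40:H//2+60,W//2-33:W//2+33]; print(i.shape)
    out.append(cv2.resize(c,None,fx=6,fy=6,interpolation=2))
cv2.imwrite('pics/g3.png',np.hstack(out)[:,:,::-1])
```

```text
84.4583
(512, 384, 3)
(512, 384, 3)
```

View pics/g3.png

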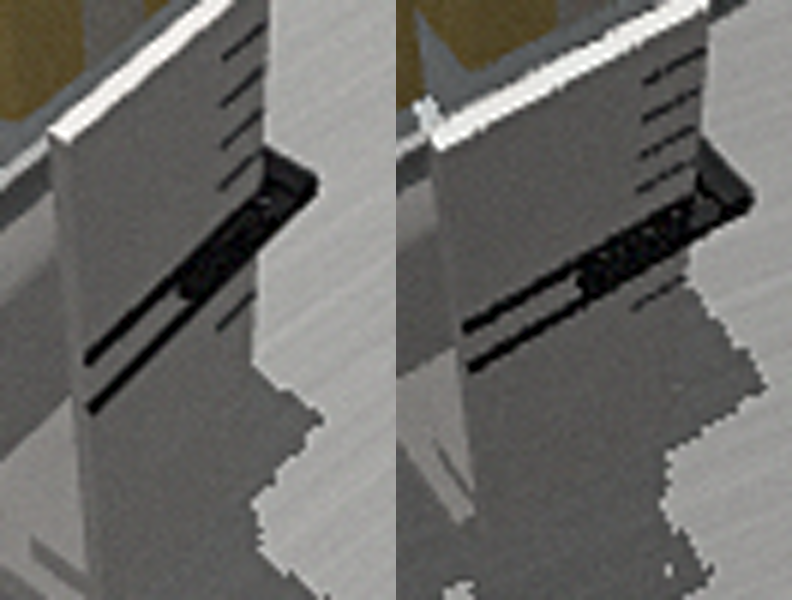

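In both views the pointer overlaps the band between the two long lines, but parallax affects that reading. A low view from the −y side will give a cleaner pan height.

Run:
```python
from h import *
import pickle
np.set_printoptions(precision=4,suppress=True)
go(loc(PAN,(-.05,-.2)),.35,PAN[2]+np.pi/2); Ttc=frame('wrist')['T_tool_cam']
done=False
for el in (.15,.2,.25,.3,.35,.4,.5,.6):
  for da in (0,.3,-.3,.5,-.5):
   for dist in (.3,.36,.42):
    az=PAN[2]+np.pi/2+da; g=np.array([*loc(PAN,(0.03,-.075)),.10]); d=np.array([np.cos(az)*np.cos(el),np.sin(az)*np.cos(el),-np.sin(el)])
    x=np.cross(d,[0,0,1]); x/=np.linalg.norm(x); C=np.eye(4); C[:3,:3]=np.c_[x,np.cross(d,x),d]; C[:3,3]=g-d*dist
    W=C@np.linalg.inv(Ttc); r=R.from_matrix(W[:3,:3]).as_rotvec()
    if done or W[2,3]<.13 or ik(W[:3,3],r) is None: continue
    try: movep(W[:3,3],r)
    except MotionError: continue
    done=True; print(el,da,dist,W[:3,3])
sleep(.4); f=frame('wrist'); pickle.dump(f,open('gy.pkl','wb'))
for n,p in(('lip0-s45',[*loc(PAN,(0.11,-.075)),.111]),('plate top',[*loc(PAN,(.135,-.025)),.15]),('housing top',[*loc(PAN,(.095,-.065)),.065])): print(n,w2px(f,p))
c=f['img'][60:320,100:450]; cv2.imwrite('pics/g4.png',cv2.resize(c,None,fx=2.28,fy=2.28,interpolation=2)[:,:,::-1]); print(get_state()['clock'])
```

```text
0.25 -0.3 0.42 [ 0.529  -0.0104  0.1393]
lip0-s45 [304.8778 182.655 ]
plate top [305.7601 154.3284]
housing top [292.7261 209.0508]
87.5
```

View pics/g4.png

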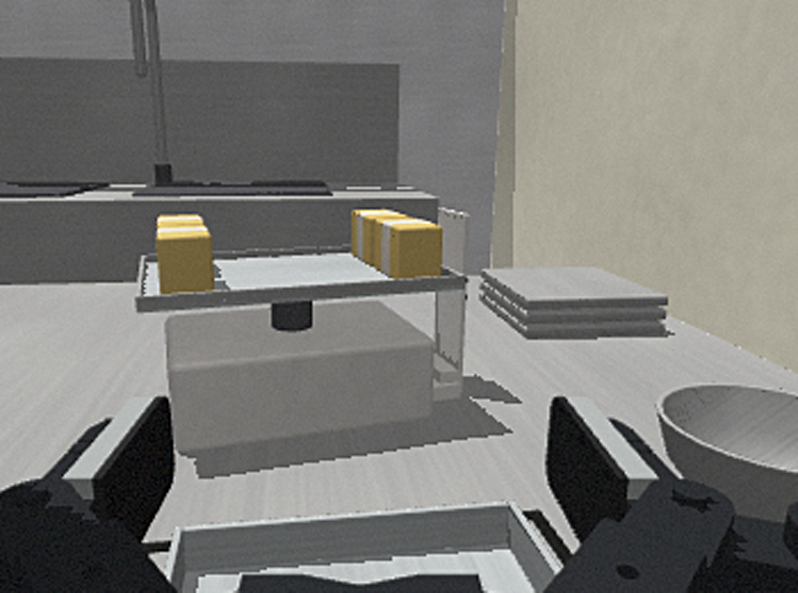

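This view is useful. The front lip of the pan runs from (137,293) to (465,276), the plate top is at (455,212) and the housing is below. Now a sub-pixel measurement of the lip height.

Run:
```python
from h import *
import pickle
np.set_printoptions(precision=1,suppress=True,linewidth=200)
f=pickle.load(open('gy.pkl','rb'))
g=f['img'].mean(2)
def zy(px,yl):
    T=f['cam_to_world']; d=T[:3,:3]@np.array([(px[0]-f['cx'])/f['fx'],(px[1]-f['cy'])/f['fy'],1.]); o=T[:3,3]
    a=PAN[2]; n=np.array([-np.sin(a),np.cos(a),0]); p0=np.array([*loc(PAN,(0,yl)),0]); p=o+d*((n@(p0-o))/(n@d)); q=p[:2]-PAN[:2]
    return np.cos(a)*q[0]+np.sin(a)*q[1],p[2]
for c in range(170,300,20):
    col=g[176:198,c-2:c+3].mean(1); print(c,col)
print('plate'); 
for c in (294,297,300,303): print(c,g[148:160,c])
print('rows: lip z at rows', [(r,[np.round(np.array(zy((c,r),-.075))*1000,1) for c in(170,230,290)]) for r in(182,184,186,188,190)])
print('housing'); print([ (c,g[195:225,c]) for c in(200,240)])
```

```text
170 [122.9 118.7 126.5 127.4 127.  126.5 130.8 134.1 138.7 140.  137.6 135.4 144.5 156.8  85.2  80.9  82.   83.   81.5  86.7 123.  180.9]
190 [ 85.1  86.5  85.1  88.2  88.1  88.1  87.3  85.5  87.1  85.8  83.1 102.1 126.9  85.9  82.5  81.9  83.9  88.7  81.2 166.5 183.5 140.4]
210 [200.4 195.7 199.1 199.2 200.7 201.9 201.2 199.8 202.8 208.  203.7  87.7  78.5  82.4  80.9  81.3  85.  115.1 183.2 166.  133.7 135.1]
230 [193.2 195.8 197.7 198.5 200.5 198.6 200.6 204.9 212.9 161.9  80.5  79.5  80.9  80.3  85.1  99.4  57.7  37.5  43.5  41.   43.4  42.8]
250 [192.  193.3 197.5 202.1 200.1 201.3 206.1 214.1 126.6  78.5  80.9  76.7  81.1  80.8  99.1 186.2 166.4 134.5 132.1 134.9 137.1 135.5]
270 [110.7 110.8 109.9 106.3 114.7 140.  204.9  92.1  77.7  81.3  78.5  78.8  82.2 146.1 181.9 177.3 178.1 176.9 165.9 150.3 137.5 133.1]
290 [ 85.1  89.1  88.8  86.2  82.5 129.3  82.9  81.2  79.7  80.1  84.4  86.  160.7 156.5 153.6 153.5 150.  148.2 151.1 150.2 151.5 151. ]
plate
294 [119.  120.  113.7 203.3 137.  131.  131.3 130.  134.3 136.3 135.  135.3]
297 [118.7 117.  111.  104.7 204.  137.7 127.7 133
[... 369 characters left out ...]
rray([-95.7, 119.3]), array([-11.8, 113.7]), array([ 84.3, 107.2])]), (188, [array([-95.9, 116.5]), array([-11.9, 110.7]), array([ 84.4, 104. ])]), (190, [array([-96.1, 113.7]), array([-12. , 107.6]), array([ 84.5, 100.7])])]
housing
[(200, array([177. , 160. , 136. , 135.3, 140.3, 134.7, 135.3, 133. , 134.7, 136. , 135. , 132. , 138.7, 132.7, 136.3, 136.3, 134.3, 136. , 134. , 132.3, 134.3, 134.7, 141. , 150. , 136.7, 121. , 114.3,
       112.3, 116.7, 114.7])), (240, array([132.7, 135.7, 133.7, 135.3, 137. , 137. , 132.3, 132.7, 131.3, 132. , 132.3, 133.7, 133.7, 130.7, 131. , 133. , 135. , 129.7, 134.7, 146. , 125.7, 117.3, 114. , 115.7, 116. , 110.3, 114.3,
       115. , 115.7, 114.7]))]
```

The −y view gives a sink of about 41–43 mm, which is borderline against the earlier estimate, so I want to settle this to about 1 mm. I'll triangulate the pointer and line features from the two face views.

Run:
```python
from h import *
import pickle
np.set_printoptions(precision=1,suppress=True,linewidth=200)
F=pickle.load(open('g.pkl','rb'))
def px(k,x,y): # g3 picture -> original pixel
    x=x-396*k; return (256-40+(y+.5)/6-.5, 383-(192-33+(x+.5)/6-.5))
def ray(k,p):
    f=F[k];T=f['cam_to_world']; d=T[:3,:3]@np.array([(p[0]-f['cx'])/f['fx'],(p[1]-f['cy'])/f['fy'],1.]); return T[:3,3],d/np.linalg.norm(d)
def S(p): 
    q=p[:2]-PAN[:2]; a=PAN[2]; return 1000*np.array([np.cos(a)*q[0]+np.sin(a)*q[1],-np.sin(a)*q[0]+np.cos(a)*q[1],p[2]])
def tri(a,b):
    A=np.zeros((3,3));B=np.zeros(3)
    for k,q in((0,a),(1,b)):
        o,d=ray(k,px(k,*q)); M=np.eye(3)-np.outer(d,d);A+=M;B+=M@o
    return S(np.linalg.solve(A,B))
pts=dict(topleft=((64,143),(438,150)),topright_back=((228,2),(706,5)),lineU=((87,362),(465,328)),lineL=((92,410),(470,370)),ptr_top=((180,274),(580,272)),ptr_bot=((188,300),(584,298)),bend=((318,185),(753,198)))
for n,(a,b) in pts.items():
    print(n,'tri',tri(a,b),'face',*[S(zat(F[k],px(k,*q),x)) for k,q in((0,a),(1,b)) for x in(.1375,)])
```

```text
topleft tri [134.5 -21.4 149.6] face [137.5 -24.5 153.9] [137.5 -22.9 154.1]
topright_back tri [116.6  42.7 124.3] face [137.5  14.  154.6] [137.5  25.2 154.5]
lineU tri [134.8 -20.6  96.6] face [137.5 -23.2 101.2] [137.5 -22.  102.2]
lineL tri [136.  -21.3  84.2] face [137.5 -22.8  87.2] [137.5 -22.1  87.3]
ptr_top tri [139.2   0.3 103.1] face [137.5   1.8 101. ] [137.5   1.7  98.8]
ptr_bot tri [141.7  -0.7  98.8] face [137.5   4.   91.7] [137.5   2.6  89.1]
bend tri [141.9  37.2  97.7] face [137.5  44.7  88.3] [137.5  41.3  89.5]
```

With the plate top as reference, the lines are at about 97.5 and 83.5 mm and the pointer at about 101 mm, so the sink is about 39–42 mm, just short of the band. A fifth block of 9–12 mm brings it to about 48–54 mm. I'll add one and look again.

```bash
cat >> h.py <<'E'
def yview():
    import pickle
    go(loc(PAN,(-.05,-.2)),.35,PAN[2]+np.pi/2); Ttc=frame('wrist')['T_tool_cam']
    el,da,dist=.25,-.3,.42; az=PAN[2]+np.pi/2+da; g=np.array([*loc(PAN,(0.03,-.075)),.10]); d=np.array([np.cos(az)*np.cos(el),np.sin(az)*np.cos(el),-np.sin(el)])
    x=np.cross(d,[0,0,1]); x/=np.linalg.norm(x); C=np.eye(4); C[:3,:3]=np.c_[x,np.cross(d,x),d]; C[:3,3]=g-d*dist
    W=C@np.linalg.inv(Ttc); movep(W[:3,3],R.from_matrix(W[:3,:3]).as_rotvec()); sleep(.4)
    return frame('wrist')
E
python3 - <<'E'
from h import *
import pickle
np.set_printoptions(precision=3,suppress=True,linewidth=200)
T=[.542,.008,.027]
B=blocks(T)+blocks(T); print([x[0] for x in B])
b=[x for x in B if abs(x[1][1])<.02 and x[1][0]<0][0]
w=pick(b[0],1,off=0)
assert get_state()['finger_gap']>.3
place(4,.041)
f=yview(); pickle.dump(f,open('gy5.pkl','wb'))
g=f['img'].mean(2)
for c in range(170,300,20): print(c,np.round(g[180:206,c-2:c+3].mean(1)).astype(int))
face('tmp.png'); f1=frame('wrist'); face('tmp.png',da=-.6,el=1.0); f2=frame('wrist')
pickle.dump((f1,f2),open('g5.pkl','wb')); out=[]
for f in(f1,f2):
    i=cv2.rotate(f['img'],cv2.ROTATE_90_CLOCKWISE); H,W=i.shape[:2]
    out.append(cv2.resize(i[H//2-40:H//2+60,W//2-33:W//2+33],None,fx=6,fy=6,interpolation=2))
cv2.imwrite('pics/g5.png',np.hstack(out)[:,:,::-1]); print(get_state()['clock'])
E
```

```text
[array([0.575, 0.007, 0.018]), array([ 0.507,  0.007, -0.017]), array([0.637, 0.399, 0.003]), array([0.433, 0.362, 0.046]), array([0.507, 0.007, 0.014]), array([0.636, 0.4  , 0.004]), array([0.576, 0.007, 0.001]), array([0.432, 0.361, 0.064])]
grip 0.385 41.0
held 0.385 40.3 W 1.198 sd 0.351 clk 93.15
over pan 0.389
170 [ 89 131 134 133 139 139 139 139 143 144 152 150 152 149 155 154 184 126  81  82  82  83  87  86 152 174]
190 [ 88  88  88  88  88  89  87  89  88  89  90  87  88  86  81 147  87  81  83  84  83  88 107 135 135 133]
210 [206 202 199 198 199 201 199 203 203 200 201 203 206 215 129  80  78  81  82  85  88 134 136 132 135 137]
230 [ 88  87  89  88  90  91  90  88  88  88  87  82 144  86  80  81  80  81  98  65  38  40  40  38  29 120]
250 [193 192 193 195 198 202 201 205 210 171 150 131  80  81  77  84  84  96 140 137 134 136 132 132 133 133]
270 [110 111 109 108 111 108 105 134 182 202  90  78  80  79  80  85 131 138 134 137 137 134 135 133 132 133]
290 [ 86  86  86  88  87  88  86  83 137  83  80  79  87  89 104 154 151 150 150 147 145 147 146 149 151 151]
105.1417
114.3083
114.3583
```

View pics/g5.png

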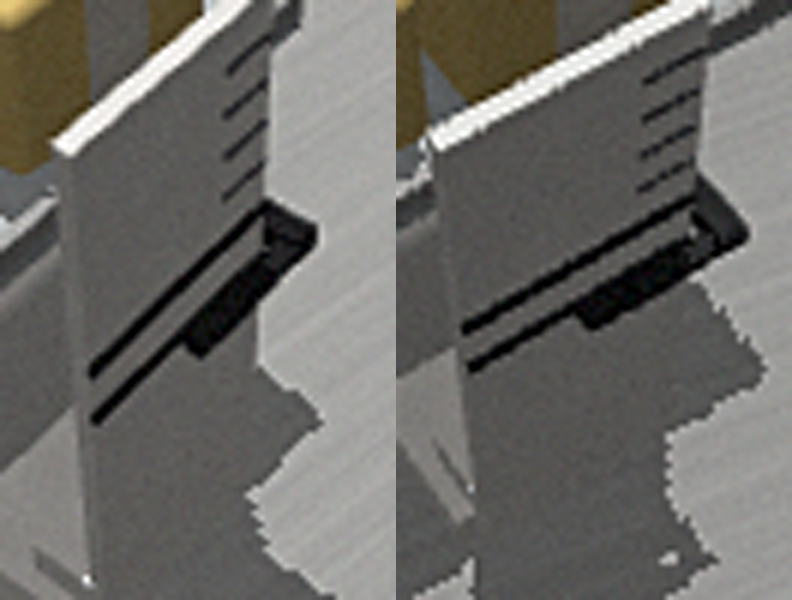

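The fifth block sank the pan 11.1 mm in the −y view. The pointer now shows just below the lower line because of its stand-off: (180,340)–(318,235) in the left panel, (572,312)–(748,230) in the right. A steep view will show the stand-off directly, and then I can triangulate all of it.

Run:
```python
from h import *
import pickle
face('tmp.png',da=-.3,el=1.3); f3=frame('wrist'); pickle.dump(f3,open('g6.pkl','wb'))
F=pickle.load(open('g5.pkl','rb')); out=[]
for f,o in((F[0],0),(f3,0)):
    i=cv2.rotate(f['img'],cv2.ROTATE_90_CLOCKWISE); H,W=i.shape[:2]
    out.append(cv2.resize(i[H//2-30:H//2+30,W//2-40:W//2+40],None,fx=10,fy=10,interpolation=2)[:,:800])
cv2.imwrite('pics/g6.png',out[1][:,:,::-1])
print(get_state()['clock'])
```

```text
123.1833
123.2333
```

View pics/g6.png

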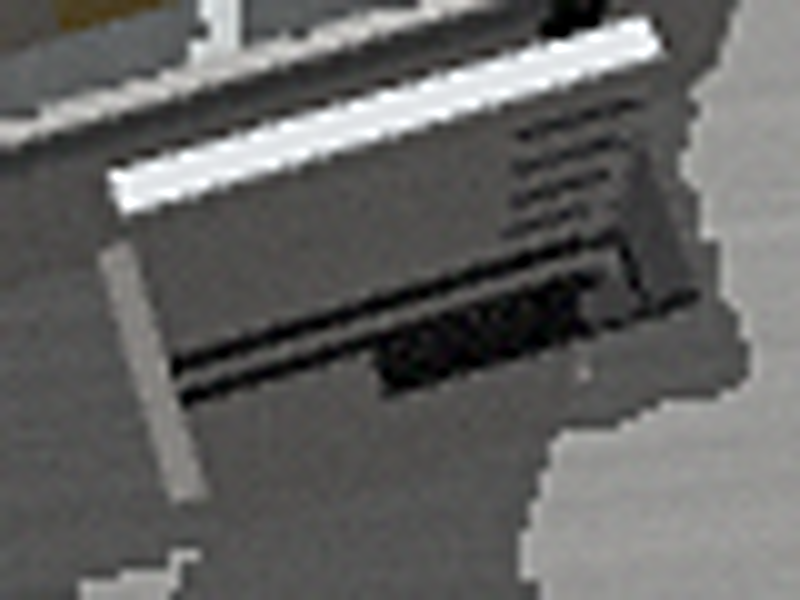

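Run:
```python
from h import *
import pickle
np.set_printoptions(precision=1,suppress=True,linewidth=200)
F=[*pickle.load(open('g5.pkl','rb')),pickle.load(open('g6.pkl','rb'))]
def px(k,x,y):
    s,h,w=(6,40,33) if k<2 else (10,30,40); x=x-396*(k==1); return (256-h+(y+.5)/s-.5, 383-(192-w+(x+.5)/s-.5))
def ray(k,p):
    f=F[k];T=f['cam_to_world']; d=T[:3,:3]@np.array([(p[0]-f['cx'])/f['fx'],(p[1]-f['cy'])/f['fy'],1.]); return T[:3,3],d/np.linalg.norm(d)
def S(p): 
    q=p[:2]-PAN[:2]; a=PAN[2]; return 1000*np.array([np.cos(a)*q[0]+np.sin(a)*q[1],-np.sin(a)*q[0]+np.cos(a)*q[1],p[2]])
def tri(P):
    A=np.zeros((3,3));B=np.zeros(3)
    for k,q in enumerate(P):
        o,d=ray(k,px(k,*q)); M=np.eye(3)-np.outer(d,d);A+=M;B+=M@o
    X=np.linalg.solve(A,B); res=[]
    for k,q in enumerate(P): res+=list(w2px(F[k],X)-px(k,*q))
    return S(X),np.array(res)
for n,P in dict(top=((66,155),(438,150),(125,213)),U=((91,376),(465,328),(172,366)),L=((95,422),(470,370),(183,397)),ptop=((182,340),(573,311),(370,355)),pbot=((203,357),(590,330),(386,397)),bend=((317,240),(748,235),(697,297))).items(): print(n,*tri(P))
```

```text
top [134.8 -21.6 150.1] [ 0.1 -0.3 -0.  -0.  -0.3  0.2]
U [135.4 -21.1  97.4] [-0.4  0.2  0.4  0.1  0.  -0.2]
L [135.5 -21.   83.3] [-0.   0.2 -0.1 -0.   0.1 -0.1]
ptop [138.3  -0.1  88.2] [-0.   0.3 -0.1 -0.2  0.2 -0. ]
pbot [142.9   0.3  86.8] [-0.2  0.2  0.2 -0.1  0.  -0.1]
bend [141.9  37.1  85.5] [-0.2  0.2  0.2  0.1  0.1 -0.2]
```

The triangulation is clean. The plate top comes out at 150.1 mm (150 expected), the lines at 97.4 and 83.3 mm, and the pointer at about 87 mm. That makes the sink about 52 mm, inside the 42–56 band. Now I'll push the tray back, first −x, then −y with the camera turned away from the pan.

Run:
```python
from h import *
np.set_printoptions(precision=3,suppress=True)
go(loc(PAN,(0,-.12)),.36,PAN[2])
t,q=tray([.542,.008,.027]); print('tray',t,q)
push([t,[.476,t[1],.02]],(1,0),lift=.2)
t,q=tray([.476,t[1],.02]); print('tray',t,q,get_state()['clock'])
```

```text
tray [0.543 0.005 0.031] 0.9741171992591149
F [-0.2 -0.4 -0.1]
tray [0.475 0.002 0.   ] 0.3430704405972337 136.9333
```

Run:
```python
from h import *
np.set_printoptions(precision=3,suppress=True)
p=get_state()['position']; print(p)
go([.35,-.45],.3,0)
for c in('top','scene'): 
    f=frame(c); d=silhouettes(c,'tray'); print(c,[(x['score'],x['centre'],x['mask'].sum()) for x in d])
    if d: w=px2w(f,d[0]['centre'],.01); print(w, fit([(f,hullof(d[0]['mask']))],(.17,.23),0,.026,[w[0],w[1],0]))
snap('scene','s7.png'); print(get_state()['clock'])
```

```text
[0.612 0.008 0.198]
top [(0.71, [256.7, 205.6], np.int64(3636)), (0.19, [146.0, 213.8], np.int64(242))]
[0.474 0.001 0.01 ] (array([0.474, 0.004, 0.006]), np.float64(0.9789061090022206))
scene [(0.57, [259.7, 192.9], np.int64(3835))]
[0.474 0.016 0.01 ] (array([0.477, 0.007, 0.019]), np.float64(0.9827199910116989))
139.125
```

View pics/s7.png

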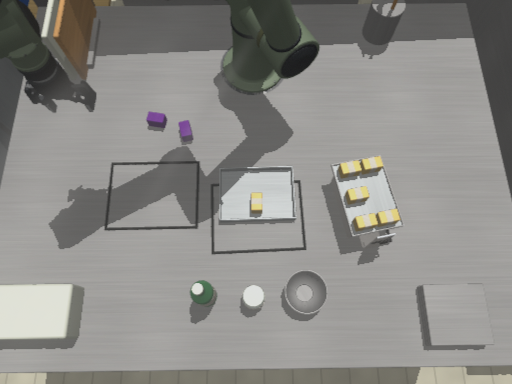

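The tray is at (257,195) with one block in it, and five blocks are on the pan, so all is well. The earlier bad fit was just the arm blocking the view. Now the −y push home.

Run:
```python
from h import *
np.set_printoptions(precision=3,suppress=True)
t=np.array([.476,.005,.013])
movep([.45,0,.3],(R.from_euler('z',-np.pi/2)*R.from_euler('x',np.pi)).as_rotvec())
m=R.from_rotvec(get_state()['eef_rot']).as_matrix(); print('tool x',m[:,0])
e=[.473,-.315,.007]
push([t,(t+e)/2,e],(0,1),back=.025,lift=.2)
go([.45,-.0],.35,np.pi/2)
for c in('top','scene'):
    f=frame(c); d=silhouettes(c,'tray'); w=px2w(f,d[0]['centre'],.01); print(c,fit([(f,hullof(d[0]['mask']))],(.17,.23),0,.026,[*HM[:2],0]))
print(get_state()['clock'])
```

```text
tool x [-0. -1.  0.]
F [0.8 2.6 1.8]
top (array([ 0.471, -0.316,  0.01 ]), np.float64(0.9829291538495211))
scene (array([ 0.473, -0.315,  0.01 ]), np.float64(0.9775740014813604))
151.3833
```

Run:
```python
from h import *
go([.35,0.1],.35,np.pi/2)
a=snap('scene')['img']; cv2.imwrite('pics/end.png',cv2.resize(a[100:320,80:440],None,fx=2.2,fy=2.2)[:,:,::-1]); print(get_state()['clock'])
```

```text
152.0583
```

View pics/end.png

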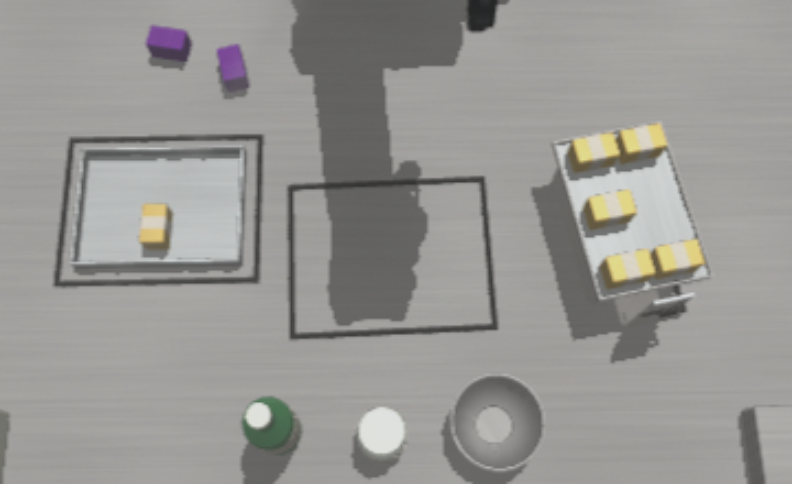

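The tray lies inside the home outline at (160,208) with one block at (155,225). Five blocks are on the pan around (630,205), and the bottle, jar, bowl and purple blocks haven't moved. I'm handing the job in.

```bash
python3 -c "
from cell import *
print(sign_off())"
```

```text
the job is handed in; nothing more can be done
None
```

I handed the job in at about 152 s: five cheese blocks are on the pan with the pointer between the long lines (measured sink about 52 mm), the tray is back inside its home outline with the sixth block in it, and the bottle, bowl, jar and purple look-alikes were left alone.

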